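# Tip the lens mounts into the bin and dock the empty tray

### The arm

A 7-joint arm with a two-finger parallel gripper is mounted at the origin on the work surface. World frame = base frame: x ahead of the robot, y to its left, z up, the work surface at z = 0. Lengths are in m, angles in rad, forces in N, time in s.
With the tool pointing down it reaches from about 0.4 to 0.9 m from the base axis. Payload 5.5 kg.
Tool frame: the origin (TCP) lies midway between the tips of the shut fingers; the grasp point (between the pads) lies 19 mm behind it (manip.grip_depth is the distance from the TCP to the grasp point, in m); z points along the fingers, y is the line along which they close (so a half turn about z gives the same grasp; the last joint's range is limited). The gripper opens to 92 mm and grips with 3 to 60 N. Pads are 19 mm wide; open, the fingers measure 130 mm over their backs; the gripper's body (75 mm by 190 mm) begins 47 mm behind the grasp point.
Start: joints at [-1.052, 0.501, -0.427, 1.55, 0.221, 1.138, -0.21], TCP at [0.164, 0.629, 0.227] pointing down, gripper open.
Joint ranges: [-2.88, 2.88], [-0.31, 2.03], [-1.54, 1.56], [0.2, 2.42], [-1.41, 4.55], [0.19, 2.02], [-2.57, 2.57]. Speed limits (rad/s): [2.57, 2.57, 3.14, 3.14, 3.14, 3.14, 3.14].

### API

Orientations are given as a unit quaternion [x, y, z, w].
In Python, from bench import manip, effector, viewer gives the robot as it stands. Calls block until the motion is done:
- manip.move_pose(position, orientation): joint-space move of the TCP to a pose.
- manip.servo_line(position, ori=None, vel=0.15): straight line of the TCP; ori=None keeps the orientation; vel is the mean speed in m/s.
- manip.movej(angles): joint-space move.
- effector.open_jaws() and effector.close(f_grip=None): open the fingers fully, or close them until they stop; f_grip is the grip in N (None keeps the last).
- manip.sleep(seconds).
- manip.solve_ik(position, orientation): joint angles nearest the present ones, or None.
- viewer.get_image(name): name is "side" or "top" or "wrist"; returns the picture (420x560x3 uint8, red, green, blue); there is no depth.
- viewer.get_calibration(name): a dict with "vfov" (degrees; the focal length in pixels is half the picture's height over the tangent of half this angle, whatever the lens; pixels are square), "cx", "cy" (the principal point, pixels), "dist_coeffs" ([k1, k2, p1, p2, k3] as OpenCV has them; the pictures are not rectified), "eye" and "attitude" of the camera in the world. Camera axes: x right, y down, z forward; pixel columns grow to the right and rows downward; lengths in m; the calibration is good to about 2 mm. A picture is of the moment at which its call begins: read the wrist's pose just before it. get_calibration takes no time and is no camera call; for the wrist camera it gives the pose at the moment of the call.
A pose or a line that the arm cannot do raises manip.PlanningError and nothing moves.
- manip.hand_in(): hands the job in; it is judged then, once.
Readings, each from a call of its own:
- manip.current_clock(): time.
- manip.current_q(): joint angles.
- manip.current_joint_velocities(): joint speeds.
- manip.current_tau(): joint torques, N m.
- manip.current_tool_pos(): TCP position.
- manip.current_tcp_rot(): TCP orientation.
- manip.current_force(): force on the tool from outside, world axes, zero at the start.
- manip.current_wrist_torque(): the same for the moment, N m.
- manip.current_finger_gap(): finger opening in m.
- manip.current_gripper_force(): force on a finger pad.
Only numpy, scipy, OpenCV 4.12 (cv2) and the standard library are available. Lean on these libraries where they do the work, as an engineer would, in place of code of your own. Each camera call takes 0.05 s, during which the arm holds its last target. There are 200 camera calls.

### The job

Lift the steel carrier tray by its handle with the three lens mounts lying on it, hold its open lip low over the blue bin and tip it so that all three slide in: do not touch the mounts with the gripper or let them drop from a height. Then set the empty tray down flat inside the rim of the white docking frame, either way round, and let go. Leave the metal disc, the round carton and the pen where they are.

Things in the scene. Friction and masses are not known exactly. Their poses are not given: they have to be found in the camera images.
- tray: Slippery steel tray, 200 mm (x) by 120 mm (y), floor 4 mm, walls 4 mm thick, 30 mm high at the back (-x) and sides. The +x end is open, marked by a yellow stripe: pieces slide out there at a tilt of 18 to 26 degrees. Across its middle, along y, runs a black strap handle 12 mm thick (x), 120 mm long, 58 to 80 mm above the underside. Origin: centre of the underside; z up. 250 g.
- tray_grip (a point): Centre of the tray's strap handle, 69 mm above the tray's underside; axes as the tray's.
- tray_lip (a point): Middle of the open edge of the tray's floor, 100 mm along +x from the tray's origin, on the floor's upper face.
- bin: Blue open-topped parts bin, loose, 800 g, outside 210 mm (x) by 180 mm (y) by 80 mm high, walls and floor 5 mm, with a grey lining. Origin: centre of the underside; z up.
- dock: White docking frame fixed to the bench: a plate 236 mm (x) by 156 mm (y), its black floor 12 mm above the bench, surrounded by a rim 10 mm wide that stands 10 mm above that floor (22 mm above the bench). The recess is 216 by 136 mm, for the tray. Origin: centre of the underside.
- dock_floor (a point): Centre of the dock's recess floor, 12 mm above the bench; axes as the dock's.
- mount0: Aluminium lens mount, a block 60 mm (x) by 34 mm (y) by 22 mm (z), about 70 g, with two dark brass-rimmed sockets on top, one of three alike that lie on the tray. Origin: its centre.
- mount1: Aluminium lens mount, a block 60 mm (x) by 34 mm (y) by 22 mm (z), about 70 g, with two dark brass-rimmed sockets on top, one of three alike that lie on the tray. Origin: its centre.
- mount2: Aluminium lens mount, a block 60 mm (x) by 34 mm (y) by 22 mm (z), about 70 g, with two dark brass-rimmed sockets on top, one of three alike that lie on the tray. Origin: its centre.
- disc: Bystander: aluminium holder disc with a pattern of round sockets, 100 mm across, 26 mm high. Origin: centre of the underside.
- carton: Bystander: round lidded carton, 83 mm across, 50 mm high. Origin: centre of the underside.
- pen: Bystander: blue marker pen lying along its x, 140 mm long, 13 mm thick. Origin: underside, about its middle.

How it is judged:
By the outcome, as a careful person would: the job done as asked, in the order asked, and still so for the second after the job is handed in, with the robot touching nothing.
It also fails if it takes over 61 s, if anything falls off the work surface, if the arm or the gripper's body presses on something with over 40 N, if the wrist force passes 120 N, or if a joint passes its speed limit or range.

## Working session

There is one attempt and no reset: what is moved stays moved. The work goes in short steps, each a Python script; the robot and the scene stay as the last script left them, time stands still between calls to the robot, and variables do not carry over. Pictures are saved under pics/ and viewed, at most 10 in all, crops included, and the job is handed in when it is done.

```bash
ls; mkdir -p pics
python3 - <<'E'
from bench import manip, effector, viewer
import cv2,numpy as np
for n in ["top","side"]:
    im=viewer.get_image(n); cv2.imwrite(f"pics/{n}0.png",im[:,:,::-1]); 
    print(n,viewer.get_calibration(n))
print(manip.current_clock(),manip.current_tcp_rot(),viewer.get_calibration("wrist"))
E
```

```text
pics
top {'vfov': 51.34210656378704, 'cx': 276.22060130364883, 'cy': 210.54903652998766, 'dist_coeffs': array([-0.00690101,  0.        ,  0.        ,  0.        ,  0.        ]), 'eye': array([0.41125953, 0.02108007, 1.19409511]), 'attitude': array([ 0.71002308, -0.70165347,  0.04194422, -0.04231214])}
side {'vfov': 43.02469192352725, 'cx': 280.17180946231696, 'cy': 207.49560927462318, 'dist_coeffs': array([-0.16046275,  0.        ,  0.        ,  0.        ,  0.        ]), 'eye': array([-0.38306654, -0.40192297,  1.20195593]), 'attitude': array([ 0.78560372, -0.50534071,  0.1950538 , -0.29901768])}
0.1 [ 1.27521352e-01  9.91835449e-01 -8.51573392e-04 -1.43766085e-04] {'vfov': 68.5265483324778, 'cx': 279.9839835472669, 'cy': 207.40965193490345, 'dist_coeffs': array([-0.06765581,  0.        ,  0.        ,  0.        ,  0.        ]), 'eye': array([0.08630695, 0.6488376 , 0.38356576]), 'attitude': array([0.78218113, 0.60444966, 0.09178838, 0.12003409])}
```

View pics/top0.png

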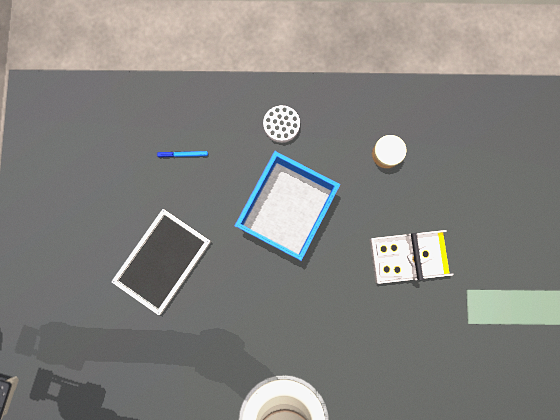

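View pics/side0.png

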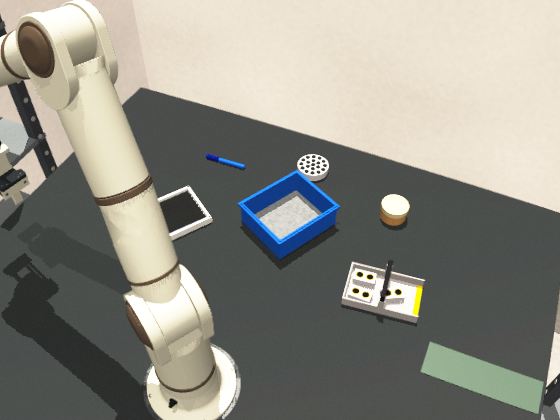

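```bash
cat > h.py <<'E'
from bench import manip, effector, viewer
import cv2,numpy as np
from scipy.spatial.transform import Rotation as R
def cast(uv,z,c):
    """pixels -> world points on the plane at height z"""
    f=210/np.tan(np.radians(c["vfov"]/2)); K=np.array([[f,0,c["cx"]],[0,f,c["cy"]],[0,0,1]])
    p=cv2.undistortPoints(np.array(uv,float).reshape(-1,1,2),K,c["dist_coeffs"]).reshape(-1,2)
    d=R.from_quat(c["attitude"]).apply(np.c_[p,np.ones(len(p))])
    return c["eye"]+d*((z-c["eye"][2])/d[:,2])[:,None]
def big(m): return max(cv2.findContours(m.astype(np.uint8),cv2.RETR_EXTERNAL,cv2.CHAIN_APPROX_NONE)[0],key=cv2.contourArea)
def rect(cnt,z,c):
    """centre, sides, angle of long side, of contour cast on plane z (pixel half-width ignored)"""
    w=cast(cnt,z,c)[:,:2]
    (x,y),(a,b),t=cv2.minAreaRect((w*1000).astype(np.float32))
    if a<b: a,b,t=b,a,t+90
    return np.round([x,y,a,b,(t+90)%180-90],1)
E
python3 - <<'E'
from h import *
im=cv2.imread("pics/top0.png"); c=viewer.get_calibration("top")
hsv=cv2.cvtColor(im,cv2.COLOR_BGR2HSV); H,S,V=cv2.split(hsv)
blue=(H>95)&(H<115)&(S>150)&(V>120)
print("bin",rect(big(blue),.08,c))
w=(V>150)&(S<60); roi=np.zeros_like(w); roi[200:320,100:225]=1
print("dock",rect(big(w&roi),.022,c))
roi[:]=0; roi[220:295,360:465]=1
y=(H>20)&(H<35)&(S>150)&(V>150)&roi
print("yellow",rect(big(y),.004,c))
t=((V>110)|y)&roi
cn=np.vstack(cv2.findContours(t.astype(np.uint8),0,1)[0]); print("tray@.03",rect(cn,.03,c))
x=cv2.resize(im[200:310,350:475],None,fx=6,fy=5.4,interpolation=2)[:600]; cv2.imwrite("pics/tr.png",x)
E
```

```text
bin [560.5  -6.2 221.8 191.9 -27. ]
dock [412.6 328.9 237.5 160.3 -33.3]
yellow [ 444.6 -432.3  111.4   15.1    7. ]
tray@.03 [ 431.9 -340.5  283.2  195.3  -89.4]
```

View pics/tr.png

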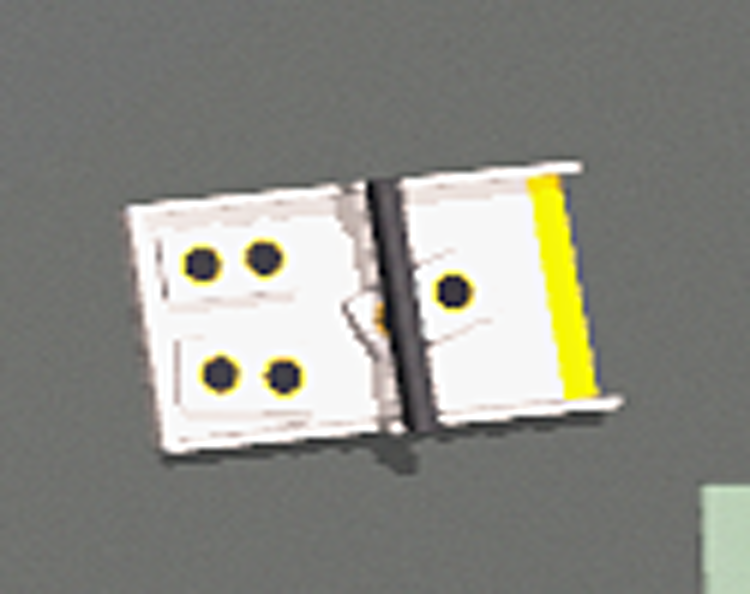

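Run:
```python
from h import *
c=viewer.get_calibration("top")
P=cast([(371.2,238.3),(377.2,283.7),(446.8,230.6),(453.7,274.4)],.03,c)[:,:2]
print(P.round(4), P.mean(0), [np.linalg.norm(P[i]-P[j]) for i,j in ((0,1),(2,3),(0,2),(1,3))])
d=P[2]+P[3]-P[0]-P[1]; print("yaw x",np.degrees(np.arctan2(d[1],d[0])))
Hn=cast([(350+382/6,200+182/5.4),(350+422/6,200+430/5.4)],.08,c)[:,:2]; print("handle",Hn.mean(0),Hn)
e=Hn[0]-Hn[1]; print(np.degrees(np.arctan2(e[1],e[0])))
B=cast([(276,155),(339,185),(303,259),(236,226)],.08,c)[:,:2];print("bin",B.mean(0),B)
# move above the tray, tool y along tray x, look with wrist cam
g=np.r_[P.mean(0),.25]
yaw=np.arctan2(d[1],d[0])
for s in (0,np.pi):
    q=(R.from_euler("z",yaw-np.pi/2+s)*R.from_quat([1,0,0,0]) ).as_quat()
    print(s,R.from_quat(q).as_matrix().round(2).tolist(),manip.solve_ik(g,q))
```

```text
[[ 0.4793 -0.2314]
 [ 0.3599 -0.2456]
 [ 0.5022 -0.4338]
 [ 0.3865 -0.4481]] [ 0.43195607 -0.33973633] [np.float64(0.12014208534249991), np.float64(0.11658734822190862), np.float64(0.2037417815930786), np.float64(0.20431339554675534)]
yaw x -83.04324150065742
handle [ 0.43142375 -0.33621268] [[ 0.48933    -0.32924908]
 [ 0.37351749 -0.34317628]]
6.857258588262341
bin [ 0.55734024 -0.00910835] [[ 0.6906175   0.024758  ]
 [ 0.61320206 -0.13914241]
 [ 0.42183999 -0.04688667]
 [ 0.50370141  0.12483769]]
0 [[-0.99, -0.12, 0.0], [-0.12, 0.99, -0.0], [0.0, 0.0, -1.0]] [-0.02432354  0.33881406  0.79726126  1.81276474 -0.26975259  1.10241469
  2.56006976]
3.141592653589793 [[0.99, 0.12, 0.0], [0.12, -0.99, 0.0], [0.0, 0.0, -1.0]] [-0.22884431  0.45220381  1.10969301  1.81768802 -0.44303612  1.15015532
 -0.42067871]
```

```bash
cat >> h.py <<'E'
Q0=R.from_quat([1,0,0,0])
TRAY=np.array([.4318,-.3375,0]); BIN=np.array([.559,-.0075,0]); DOCK=np.array([.4126,.3289,.012])
def tool(origin,yaw,tilt=0):
    """TCP pose that holds the tray with its origin there; yaw of tray x, tilt = lip down, degrees"""
    T=R.from_euler("ZY",[yaw,tilt],degrees=True)
    return np.asarray(origin)+T.apply([0,0,.050]), (T*R.from_euler("z",90,degrees=True)*Q0).as_quat()
def tip(th,yaw=-116.5,inside=.06):
    u=np.array([np.cos(np.radians(yaw)),np.sin(np.radians(yaw)),0])
    lip=BIN-u*(.085-inside)+[0,0,.102-(inside+.005)*np.tan(np.radians(th))]
    T=R.from_euler("ZY",[yaw,th],degrees=True)
    return tool(lip-T.apply([.1,0,.004]),yaw,th)
E
python3 - <<'E'
from h import *
p,q=tool(TRAY,-83); print(p,R.from_quat(q).as_matrix().round(2))
for th in (0,12,20,26): x=tip(th); print(th,x[0].round(3),manip.solve_ik(*x))
for y in (-33.3,146.7): print(y,manip.solve_ik(*tool(DOCK,y)))
manip.move_pose(p+[0,0,.12],q)
c=viewer.get_calibration("wrist"); im=viewer.get_image("wrist"); cv2.imwrite("pics/w1.png",im[:,:,::-1])
manip.servo_line(p+[0,0,.02],vel=.15)
print(manip.current_clock(),manip.current_q(),manip.current_force())
E
```

```text
[ 0.4318 -0.3375  0.05  ] [[ 0.99  0.12  0.  ]
 [ 0.12 -0.99  0.  ]
 [ 0.    0.   -1.  ]]
0 [0.615 0.104 0.148] [-0.84026887  0.67508925  0.90576528  1.72342672 -0.60384584  1.04735638
 -1.75840755]
12 [0.61  0.094 0.154] [-0.76233171  0.59075072  0.90625448  1.84587603 -0.80809328  0.97951741
 -1.50746284]
20 [0.605 0.085 0.156] [-0.53550659  0.48246853  0.68138966  1.91446344 -0.84207539  0.88840926
 -1.39983898]
26 [0.601 0.077 0.155] [-0.29786239  0.43268411  0.45781007  1.95772704 -0.88266692  0.83523269
 -1.29726952]
-33.3 [-0.7452364   0.48213204  0.02614147  1.9897344  -0.01951897  0.66995932
 -1.28796771]
146.7 [-0.28993444  0.54402855 -0.53923118  1.97408518  0.40928104  0.73130955
  1.48496959]
4.4667 [-0.1908892   0.83979553  1.1303344   1.96061585 -0.93555964  0.99066907
 -0.04528222] [ 0.67579425 -0.51903512  0.44243506]
```

View pics/w1.png

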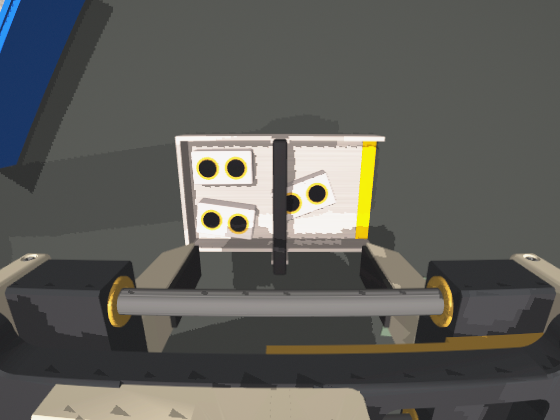

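The wrist view shows the strap handle at column 280, vertical and midway between the fingers (about 185 and 375). The three mounts are clear of it, so I'll grasp and lift.

Run:
```python
from h import *
p,q=tool(TRAY,-83)
manip.servo_line(p,q,vel=.05); f0=manip.current_force()
effector.close(f_grip=55); print(manip.current_finger_gap(),manip.current_force()-f0)
manip.servo_line(p+[0,0,.03],vel=.05); manip.sleep(.2)
print("lift",manip.current_force()-f0,manip.current_wrist_torque())
manip.servo_line(p+[0,0,.13],vel=.1)
im=viewer.get_image("wrist"); cv2.imwrite("pics/w2.png",im[:,:,::-1])
print(manip.current_clock(),manip.current_finger_gap())
```

```text
0.011671913761391985 [-1.0262369   1.44857428  0.67808367]
lift [-0.99727006  0.1863496  -4.70257698] [-0.18023228  0.16922072 -0.02542859]
8.3833 0.011518445077979805
```

View pics/w2.png

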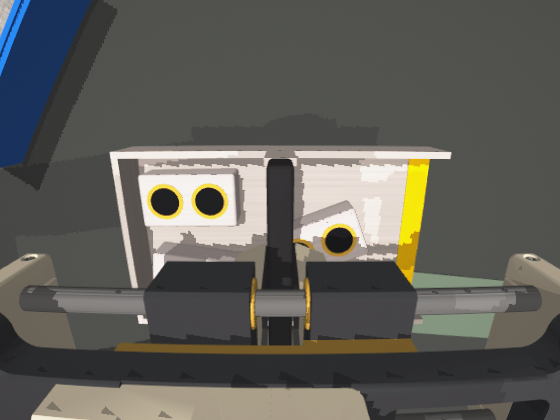

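The lift is level, with the tray and all three mounts (about 4.6 N) secure. Next I'll carry it to the bin and pre-tilt.

```bash
cat >> h.py <<'E'
def tilt_to(a,b,rate=8,**k):
    for th in np.arange(a,b,4)[1:].tolist()+[b] if b>a else [b]:
        p,q=tip(th,**k); d=np.linalg.norm(p-manip.current_tool_pos())
        manip.servo_line(p,q,vel=max(d/(abs(th-a)/rate),.002)); a=th
E
python3 - <<'E'
from h import *
p,q=tip(0)
manip.servo_line(p+[0,0,.05],q,vel=.16)
print(manip.current_q(),manip.current_clock())
manip.servo_line(p,q,vel=.08)
tilt_to(0,12)
print(manip.current_q(),manip.current_clock(),manip.current_force())
a=viewer.get_image("top");b=viewer.get_image("side")
x=np.hstack([a[120:320,150:390],b[80:280,150:390]]);cv2.imwrite("pics/t3.png",cv2.resize(x,None,fx=1.66,fy=1.66)[:,:,::-1])
E
```

```text
[-1.04764621  0.98484634  1.45948678  1.68920493 -0.99446931  1.41292688
 -1.4732032 ] 11.525
[-0.96867747  0.91735055  1.36332997  1.85094591 -1.17583556  1.29703146
 -1.26317042] 14.2833 [ 0.06470811  0.12972858 -4.69579706]
```

View pics/t3.png

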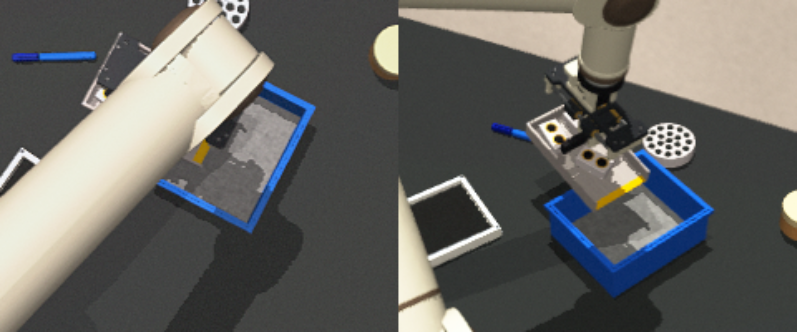

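The lip (side crop around 620,195) is inside the bin rim and the mounts are still on the tray. I'll tilt in small steps and watch the weight.

Run:
```python
from h import *
tilt_to(12,16)
th=16
while th<26:
    tilt_to(th,th+1.5,rate=5); th+=1.5; manip.sleep(.4)
    f=manip.current_force(); print(th,f.round(2),round(manip.current_clock(),1))
    if f[2]>-2.9: break
manip.sleep(.6); print(manip.current_force().round(2),manip.current_clock())
b=viewer.get_image("side"); w=viewer.get_image("wrist")
x=np.hstack([cv2.resize(b[80:280,240:440],(400,400)),cv2.resize(w,(400,400))]);cv2.imwrite("pics/t4.png",x[:,:,::-1])
```

```text
17.5 [ 0.26 -0.   -5.04] 15.9
19.0 [-0.35  0.44 -5.1 ] 16.7
20.5 [ 0.52  0.18 -2.45] 17.6
[-0.94 -0.78 -3.35] 18.15
```

View pics/t4.png

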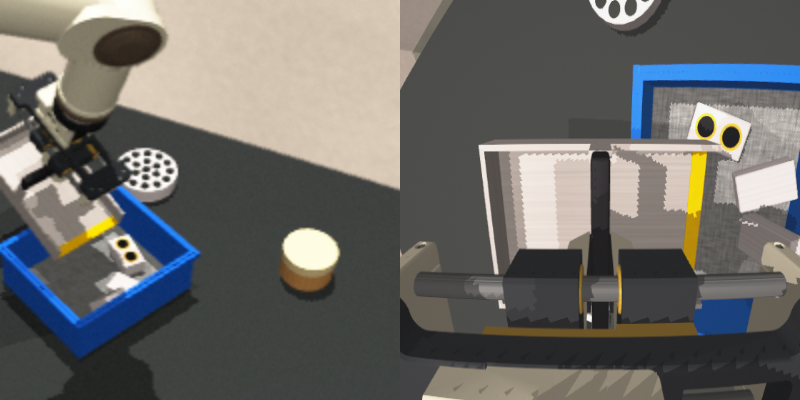

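Two mounts are clearly in the bin, and a third shape shows near (770,235). I'll tip a little further and average the force to confirm the tray is empty.

Run:
```python
from h import *
def av():
    F=[]
    for _ in range(15): manip.sleep(.03); F.append(manip.current_force())
    return np.mean(F,0).round(2)
print(av()); tilt_to(20.5,25,rate=6); print(av(),manip.current_clock())
p,q=tip(25); u=R.from_euler("Z",-116.5,degrees=True).apply([1,0,0])
# raise up & back out of the bin, then level well above it
manip.servo_line(p+[0,0,.10]-.03*u,q,vel=.12)
p,q=tip(0); manip.servo_line(p+[0,0,.12]-.06*u,q,vel=.08)
print(av(),manip.current_clock(),manip.current_q())
b=viewer.get_image("side"); w=viewer.get_image("top")
x=np.hstack([cv2.resize(b[60:260,190:390],(400,400)),cv2.resize(w[120:320,150:350],(400,400))]);cv2.imwrite("pics/t5.png",x[:,:,::-1])
for y in (-33.3,146.7):
    p,q=tool(DOCK+[0,0,.1],y); print(y,manip.solve_ik(p,q))
```

```text
[ 0.11 -0.03 -2.81]
[ 0.08 -0.3  -3.04] 20.3167
[ 0.15 -0.14 -2.72] 22.7333 [-1.06250941  0.93895627  1.46982174  1.51496254 -0.93405792  1.522622
 -1.63002151]
-33.3 [-1.66126204  0.73911268  1.32665107  1.95737514 -0.80929817  1.12689836
 -0.57349913]
146.7 [ 0.21953445  0.71903033 -1.29900167  1.90188376  0.77017141  1.14634803
  1.18380693]
```

View pics/t5.png

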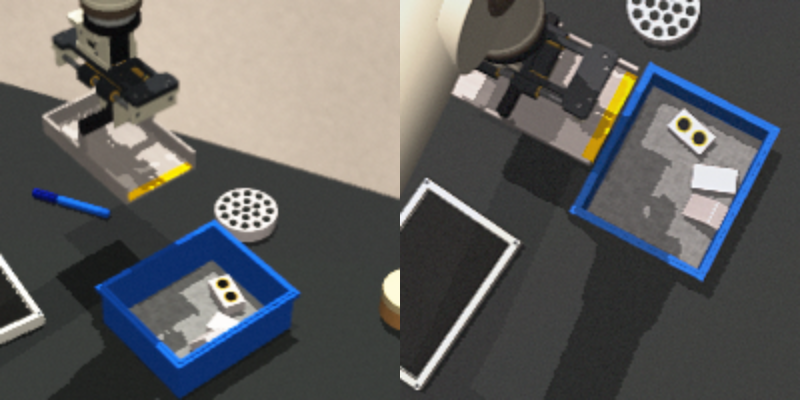

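The three mounts are in the bin, seen in the top crop at about (690,130), (715,180) and (705,210), and the tray is empty. On to the dock.

Run:
```python
from h import *
p,q=tool(DOCK,-33.3)
manip.servo_line(p+[0,0,.14],q,vel=.11)
manip.servo_line(p+[0,0,.035],vel=.1)
print(manip.current_clock(),manip.current_q())
b=viewer.get_image("side"); w=viewer.get_image("wrist"); t=viewer.get_image("top")
x=np.hstack([cv2.resize(w,(400,300)),cv2.resize(t[180:330,80:280],(400,300))]);cv2.imwrite("pics/t6.png",x[:,:,::-1])
```

```text
26.85 [-1.57970715  0.77882138  1.18324167  1.99862641 -0.88103813  1.00319213
 -0.53426372]
```

View pics/t6.png

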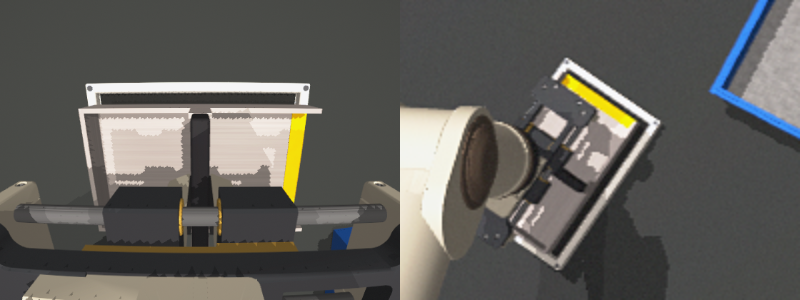

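Run:
```python
from h import *
c=viewer.get_calibration("wrist")
T=R.from_euler("z",-33.3,degrees=True).inv()
L=lambda uv,z:(T.apply(cast(uv,z,c)-DOCK)*1000).round(1)
im=cv2.imread("pics/t6.png")[:300,:400]
print("dock screws",L([(88.5*1.4,88*1.4),(306*1.4,88*1.4)],.022))
print("tray wall",L([(79*1.4,108*1.4),(322*1.4,109*1.4)],.077))
```

```text
dock screws [[-116.1   74.6   10. ]
 [ 111.2   74.6   10. ]]
tray wall [[-98.9  60.4  65. ]
 [100.9  59.7  65. ]]
```

The wrist view puts the dock about (-2.5, +1.6) mm from my estimate and the yaw matches. I'll correct, lower and release.

Run:
```python
from h import *
D=DOCK+R.from_euler("z",-33.3,degrees=True).apply([-.003,.0013,0])
p,q=tool(D,-33.3)
manip.servo_line(p+[0,0,.008],q,vel=.04)
f0=manip.current_force()[2]
for dz in np.arange(.006,-.0031,-.001):
    manip.servo_line(p+[0,0,dz],vel=.015); manip.sleep(.05); f=manip.current_force()[2]-f0
    if f>2.0: break
print(dz,f,manip.current_wrist_torque())
effector.open_jaws(); manip.sleep(.3)
manip.servo_line(p+[0,0,.15],vel=.12)
manip.servo_line(p+[-.05,-.12,.22],vel=.2)
print(manip.current_clock(),manip.current_force())
w=viewer.get_image("side"); t=viewer.get_image("top")
x=np.hstack([cv2.resize(w[100:300,90:340],(400,320)),cv2.resize(t[130:330,90:340],(400,320))]);cv2.imwrite("pics/t7.png",x[:,:,::-1])
```

```text
-0.001 11.24144303775115 [-0.38860788  0.77193126 -0.0026384 ]Traceback (most recent call last):
  File "<stdin>", line 12, in <module>
bench.PlanningError: the arm cannot follow that straight line within its joint ranges
```

Run:
```python
from h import *
print(manip.current_clock(),manip.current_tool_pos(),manip.current_finger_gap())
w=viewer.get_image("wrist"); t=viewer.get_image("top"); s=viewer.get_image("side")
x=np.hstack([cv2.resize(w,(400,300)),cv2.resize(t[130:330,80:345],(400,300))]);x=np.vstack([x,np.hstack([cv2.resize(s,(400,300)),cv2.resize(t,(400,300))])]);cv2.imwrite("pics/t7.png",x[:,:,::-1])
```

```text
33.3 [0.41036772 0.33142906 0.21131567] 0.0912863918911098
```

View pics/t7.png

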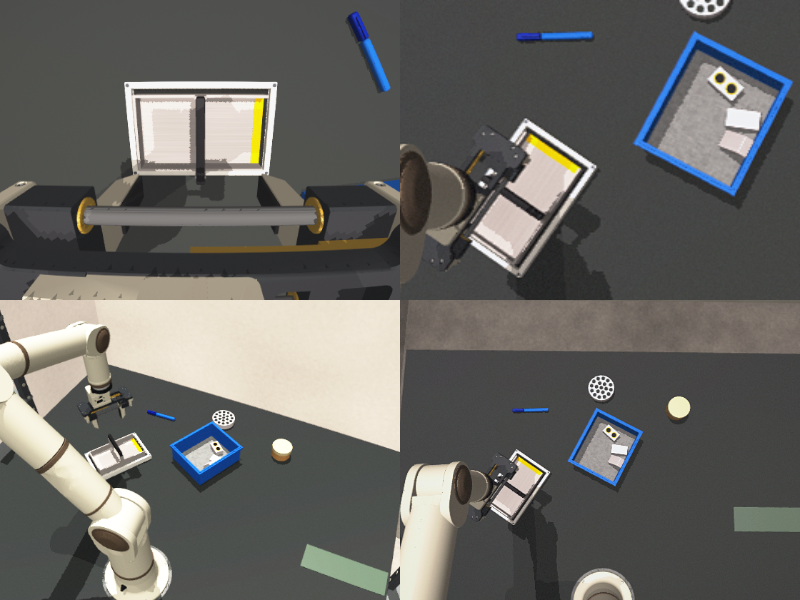

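The wrist view shows the tray seated squarely inside the white rim (columns 135–267 inside 125–277). All three mounts are in the bin, the disc, carton and pen have not moved, and the gripper is clear.

```bash
python3 -c "
from bench import manip
print(manip.hand_in())"
```

```text
the job is handed in; nothing more can be done
None
```

The three mounts are in the blue bin (two turned over as they slid in), the empty tray sits inside the dock's rim and is released, the disc, carton and pen look unmoved, and I handed the job in at about 33 s.

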